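# Close and pin the casting mould, and keep it pressed shut

## Robot

A 6-joint arm with a two-finger parallel gripper is mounted at the origin on the work surface; the furniture and walls round the work are solid. World frame = base frame: x ahead of the robot, y to its left, z up, the work surface at z = 0. Lengths are in m, angles in rad, forces in N, time in s.
With the tool pointing down it reaches from about 0.3 to 0.875 m from the base axis. Payload 6.4 kg.
Tool frame: the origin (TCP) lies midway between the tips of the shut fingers; the grasp point (between the pads) lies 19 mm behind it; z points along the fingers, y is the line along which they close (so a half turn about z gives the same grasp; the last joint's range is limited). The gripper opens to 85 mm and grips with 20 to 120 N. Pads are 22 mm wide; open, the fingers measure 114 mm over their backs; the gripper's body (76 mm by 85 mm) begins 54 mm behind the grasp point. The pads swing forward as they close: fully open they stand 13 mm farther back than shut.
Start: joints at [-1.43, 0.181, 1.607, -0, 1.354, -0.206], TCP at [0.195, -0.541, 0.231] pointing down, gripper open.
Joint ranges: [-2.99, 2.99], [-0.89, 2.07], [0.3, 2.58], [-1.14, 4.28], [0, 2.63], [-3.12, 3.12]. Speed limits (rad/s): [2.57, 2.57, 3.01, 3.14, 3.14, 3.14].

## Interface

Orientations are given as a unit quaternion [w, x, y, z].
In Python, from bench import ctrl gives the robot as it stands. The module is installed in compiled form; this text tells all that it offers.
- The arm moves only by the tool move_arm, never from a script. Its argument "plan" is one flat list of numbers, 6 for each row, row after row: the shift along the world's x, y, z in units of 50 mm (1.0 is 50 mm), then the turn, a rotation vector about the world's x, y, z in rad. A call has 1 to 10 rows; each row is the pose to reach, as a shift and turn from the pose commanded when the call began; what a row does not reach only later rows make up. A row lasts 1/8 s, in which the tool goes at most 62.5 mm and 10.7 degrees, less where a joint would pass 70% of its speed; a pose out of reach is approached as far as the arm can. A call with a gripper value outside its range is refused whole. "grip" is the finger opening in mm, from 0 to 85.4, set as the call begins (left out, the last holds). The fingers move at their own pace and stop on an object; the grip force is fixed at half the most. Time passes only in rows, so rows that repeat a pose let the fingers close. It gives the time, the measured TCP pose, the force, the opening and the grip force at its end, in the units of the state.
- ctrl.get_obs(): the state, without advancing time (a new reading comes with each control period).
- ctrl.camera(name): name is "scene" or "top"; returns a dict with "pixels" (384x512x3 uint8, red, green, blue), "fx", "fy", "cx", "cy" (pixels), "origin" and "attitude" of the camera in the world. Camera axes: x right, y down, z forward; pixel columns grow to the right and rows downward; lengths in m; the calibration is good to about 2 mm. A picture is of the moment at which its call begins. There is no depth.
- ctrl.hand_in(): hands the job in; it is judged then, once.
The state is a dict: "time_s": time; "q": joint angles; "dq": joint speeds; "joint_efforts": joint torques, N m; "eef_pos": TCP position; "eef_rot": TCP orientation; "wrist_force": force on the tool from outside, world axes, zero at the start; "torque": the same for the moment, N m; "opening": opening from 0.0 (shut) to 1.0 (fully open); "grasp_force": force on a finger pad.
Only numpy, scipy, OpenCV 4.12 (cv2) and the standard library are available. Lean on these libraries where they do the work, as an engineer would, in place of code of your own. Each camera call takes 0.05 s, during which the arm holds its last target. There are 200 camera calls.

## Task

Swing the hinged top half of the aluminium casting mould down onto its base until you feel it rest on the sprung studs, then take the steel pin from its wooden stand and push it through the top half's hole into the hole of the base. Press the pin fully home so that its collar shuts the mould flush against the studs' springs, and finish like that: still holding the pin's head and pressing, not letting go. Leave the small jars and the pigment bottle where they stand.

Things in the scene. Friction and masses are not known exactly. Their poses are not given: they have to be found in the camera images.
- jig: base of an aluminium two-part casting mould, fixed to the table: block 120 (x) x 110 (y) x 45 mm high, with a bolted ear 19 mm wide, 13 mm high on each y side; origin at the centre of the underside; +x points to the hinge (away from the robot at yaw 0). In this frame the hinge axis runs along y at x = +66, z = 45 mm; the pin holes lie at x = -45, y = 0 mm when shut
- lid (a joint): opening angle in rad of the lid (top half): 0 = shut flush, 1.4 = wide open; a stiff hinge (0.2 N m) holds the 250 g lid where it is left. Below 0.07 rad two sprung studs, 8 mm out of the base beside the pin hole, hold it off: they push back with about 5 N, 8 N when shut, and lift it to 0.07 again when released; shutting it at the pin hole takes about 9 N
- lid_hole (a point): centre of the 16 mm pin hole's mouth on the lid's outer (top) face, 111 mm from the hinge axis; it moves with the lid
- lid_edge (a point): middle of the lid's free edge on its outer (top) face; moves with the lid, z is the outward normal of that face. The lid is a plate 120 x 110 x 16 mm that covers the base exactly when shut (top then 61 mm above the table); this edge is 126 mm from the hinge axis; a flush thumb tab 13 mm long, 34 mm wide sticks out of it
- lid_hinge (a point): middle of the hinge axis; 45 mm above the table
- base_hole (a point): centre of the mouth of the base's 15 mm pin hole, 45 mm above the table; the hole is vertical and runs down to the table
- pin: steel locating pin, about 120 g, 85 mm long; origin at its lower tip, z along the axis to the head. From the tip: 5 mm taper (6 to 12 mm thick), shank 12 mm thick up to 48 mm, collar 32 mm across from 48 to 53 mm, round head 16 mm across from 53 to 85 mm. Starts upright in its stand, tip 12 mm above the table; fully home in the shut mould its tip is 13 mm above the table
- pin_head (a point): centre of the top of the pin's head, 85 mm from the tip
- pin_stand: fixed wooden block 60 x 60 x 60 mm with a 15 mm upright hole in which the pin hangs by its collar; origin at the centre of the underside
- mica_jar: bystander: small squat jar with a marbled lid, 52 mm across, 36 mm high; origin under its centre
- pot: bystander: small white-lidded pot, 44 mm across, 32 mm high; origin under its centre
- pigment: bystander: slim upright bottle with a domed cap, 22 mm across, 63 mm high; origin under its centre
Mind the look-alikes: they are no part of the job. What is shaped like the pin but orange or yellow is not meant.

How it is judged:
By the outcome, as a careful person would: the job done as asked, in the order asked, and still so for the second after the job is handed in, while the arm keeps its last pose, push and grip.
It also fails if it takes over 58 s, if anything falls off the work surface, if the arm or the gripper's body presses on something with over 40 N, if the wrist force passes 120 N, or if a joint passes its speed limit or range.

## Working session

There is one attempt and no reset: what is moved stays moved. The work goes in short steps, Python scripts to look and compute and a tool call to move; the robot and the scene stay as the last step left them, time stands still between calls to the robot, and variables do not carry over. Pictures are saved under pics/ and viewed, at most 10 in all, crops included, and the job is handed in when it is done.

Besides the shell and the picture viewer there is one more tool, called after "Emit:" in YAML: its name, and indented under it one key for each argument. move_arm: Moves the arm, as the interface text tells. Its arguments: {"type":"object","properties":{"plan":{"type":"array"},"grip":{"type":"number"}},"required":["plan"]}

```bash
mkdir -p pics; cat > h.py <<'E'
import numpy as np, cv2
from scipy.spatial.transform import Rotation as R
from bench import ctrl
def rot(a):
    a=np.array(a,float)
    return a if a.shape==(3,3) else R.from_quat(a[[1,2,3,0]]).as_matrix()
def cam(n,f=None):
    c=ctrl.camera(n)
    if f: cv2.imwrite('pics/'+f,c['pixels'][:,:,::-1])
    return c
def ray(c,u,v):
    d=rot(c['attitude'])@np.array([(u-c['cx'])/c['fx'],(v-c['cy'])/c['fy'],1]); return np.array(c['origin']),d/np.linalg.norm(d)
def plane(c,u,v,z):
    o,d=ray(c,u,v); return o+d*(z-o[2])/d[2]
def proj(c,p):
    x=rot(c['attitude']).T@(np.array(p)-c['origin']); return x[0]/x[2]*c['fx']+c['cx'],x[1]/x[2]*c['fy']+c['cy']
def tri(a,b):
    (o1,d1),(o2,d2)=a,b
    s=np.linalg.lstsq(np.c_[d1,-d2],o2-o1,rcond=None)[0]; p,q=o1+d1*s[0],o2+d2*s[1]; return (p+q)/2,np.linalg.norm(p-q)
E
python3 - <<'E'
from h import *
for n in('scene','top'):
    c=cam(n); print(n,c['fx'],c['cx'],c['cy'],c['origin'],c['attitude'])
    cv2.imwrite(f'pics/{n}0.png',cv2.resize(c['pixels'][:,:,::-1],(768,576),interpolation=cv2.INTER_CUBIC))
print(ctrl.get_obs())
E
```

```text
scene 430.79495957963974 253.5259164336001 188.89948134606388 [0.20584217 0.8984494  0.46193547] [ 0.11594016 -0.20282528  0.8224697  -0.51861679]
top 403.1916905403205 257.3766877269261 193.37718896082134 [0.43417829 0.19861452 0.94031247] [-0.04817192  0.71345472 -0.69873074  0.02090901]
{'time_s': 0.1, 'q': array([-1.43025858e+00,  1.81489461e-01,  1.60785495e+00, -1.49298986e-05,
        1.35380609e+00, -2.06296916e-01]), 'dq': array([ 2.25188858e-03, -2.07623908e-03, -4.02004876e-03, -1.29146276e-04,
       -6.47786804e-05, -1.80569946e-03]), 'joint_efforts': array([ 4.77814920e-04, -4.45884275e+01, -3.52239490e+01, -3.24446064e-04,
        4.14369075e-03,  1.32079930e-05]), 'eef_pos': array([ 0.19540132, -0.540276  ,  0.23048711]), 'eef_rot': array([-7.78745505e-04,  9.85000284e-01,  1.72550958e-01,  1.83214787e-05]), 'wrist_force': array([-0.30779864, -0.02274729, -0.39237943]), 'torque': array([-0.01756308, -0.02588766,  0.03615609]), 'grasp_force': 0.0, 'opening': 1.000252737834723}
```

View pics/scene0.png

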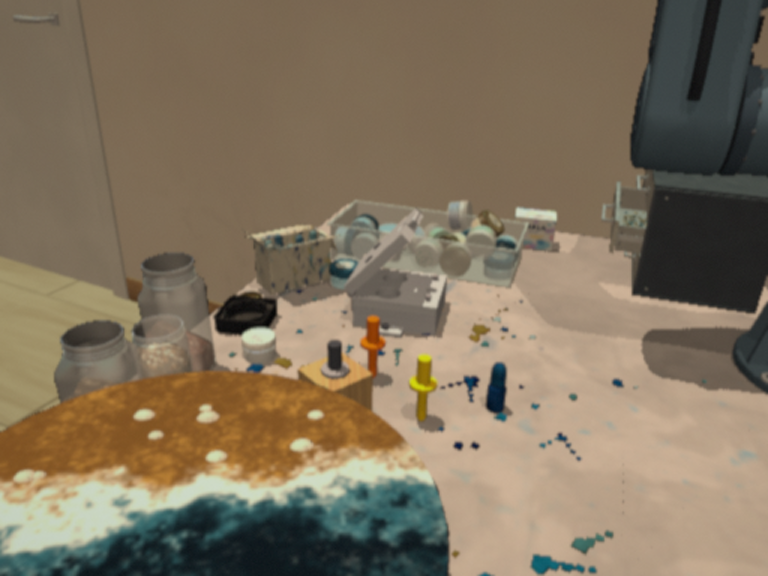

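View pics/top0.png

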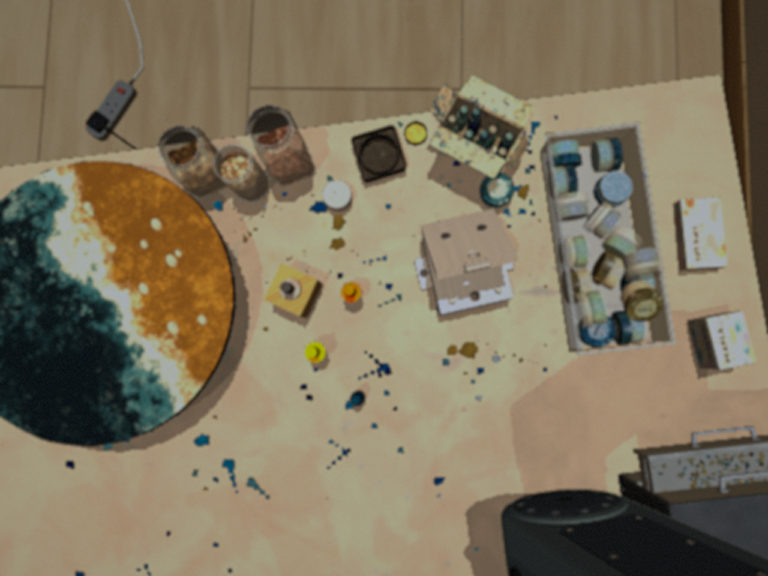

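The scene view shows the mould with its lid open (base front top edge near (400,290), lid edge (415,215)). The dark pin is in the wooden stand at (335,360), and the orange and yellow look-alikes are at (372,345) and (424,385). In the top view the mould is at (470,265), the pin at (290,288) and the pigment bottle at (357,398).

```bash
python3 - <<'E'
from h import *
a=cv2.imread('pics/top0.png');b=cv2.imread('pics/scene0.png')
A=cv2.resize(a[190:330,400:540],(560,560),interpolation=cv2.INTER_CUBIC)
B=cv2.resize(b[200:340,340:460],(480,560),interpolation=cv2.INTER_CUBIC)[:, :240*2]
o=np.zeros((560,800,3),np.uint8);o[:,:420]=cv2.resize(A,(420,420)).shape and 0
o[:420,:420]=cv2.resize(A,(420,420)); o[:443,420:]=cv2.resize(B,(380,443))
cv2.imwrite('pics/crop0.png',o)
# crop scale: top 3px per view px (view=1.5 native), scene 380/120
E
```

```text
(no output)
```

View pics/crop0.png

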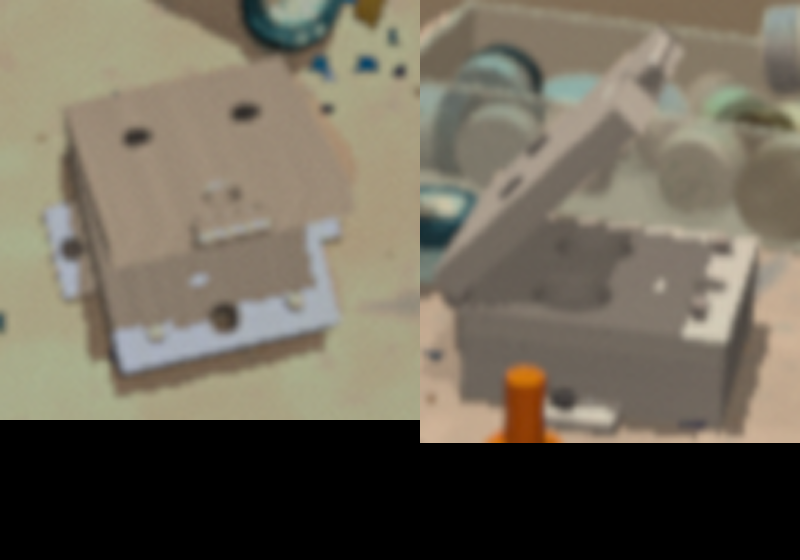

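The crop shows the base hole at crop (224,317), base front top corners at (122,374) and (338,322), and lid free-edge corners at (112,268) and (350,210). In the scene half the lid edge is about (660,35)–(640,130).

```bash
python3 - <<'E'
from h import *
t=cam('top');s=cam('scene')
N=lambda x,y:((x+.5)/1.5-.5,(y+.5)/1.5-.5)
T=lambda x,y:N(400+x/3,190+y/3); S=lambda x,y:N(340+(x-420)*120/380,200+y*140/443)
P=lambda uv,z:plane(t,*uv,z).round(4)
bh=P(T(224,317),.045);a=P(T(122,374),.045);b=P(T(338,322),.045)
print('bh',bh,'corners',a,b,np.linalg.norm(a-b), 'front mid',(a+b)/2)
d=(a-b)[:2]; yaw=np.arctan2(-d[0],d[1]); print('yaw',yaw)   # +y dir = (-sin, cos)
ux=np.array([np.cos(yaw),np.sin(yaw)]);print('ux',ux,'bh from mid',(bh-(a+b)/2)[:2]@ux)
h=bh[:2]+.111*ux;print('hinge',h)
uy=np.array([-ux[1],ux[0]])
# lid free corners
for th in np.arange(.5,1.2,.1):
    e=[proj(t,np.r_[h+ux*(-.126*np.cos(th)+.016*np.sin(th))+sg*.055*uy,.045+.126*np.sin(th)+.016*np.cos(th)]) for sg in(1,-1)]
    k=[(((u+.5)*1.5-.5-400)*3,((v+.5)*1.5-.5-190)*3) for u,v in e]
    e=proj(s,np.r_[h+ux*(-.126*np.cos(th)+.016*np.sin(th))+.055*uy,.045+.126*np.sin(th)+.016*np.cos(th)])
    print(round(th,2),np.round(k).tolist(),(420+((e[0]+.5)*1.5-.5-340)*380/120,((e[1]+.5)*1.5-.5-200)*443/140))
# pin head, stand
im=t['pixels']; hsv=cv2.cvtColor(im,cv2.COLOR_RGB2HSV)
sub=im[160:225,165:225].astype(int)
m=((sub.max(2)<90)).astype(np.uint8)
n,l,st,ce=cv2.connectedComponentsWithStats(m)
for i in range(1,n):
    if st[i,4]>15: print('dark',ce[i]+[165,160],st[i], P(ce[i]+[165,160],.097))
print('head guess',P(N(289.5,287.5),.097))
for uv in((336,196),):print('pot',P(N(*uv),.032))
print('orange',P(N(351,291),.08),'yellow',P(N(316,351),.08),'pig',P(N(357,398),.06))
sub=s['pixels'][215:262,205:245].astype(int)
m=(sub.max(2)<75).astype(np.uint8);n,l,st,ce=cv2.connectedComponentsWithStats(m)
for i in range(1,n):
    if st[i,4]>15: print('sdark',st[i],ce[i]+[205,215])
E
```

```text
bh [0.5162 0.1033 0.045 ] corners [0.487 0.153 0.045] [0.5148 0.0475 0.045 ] 0.10910128321885129 front mid [0.5009  0.10025 0.045  ]
yaw 0.2576502836555377
ux [0.96699138 0.2548091 ] bh from mid 0.015572135816148157
hinge [0.62353604 0.13158381]
0.5 [[119.0, 314.0], [356.0, 256.0]] (np.float64(685.5072010473989), np.float64(175.81791240419352))
0.6 [[116.0, 294.0], [355.0, 237.0]] (np.float64(668.0447850530458), np.float64(152.38786326211394))
0.7 [[112.0, 273.0], [354.0, 214.0]] (np.float64(648.1632489617244), np.float64(130.4397794752809))
0.8 [[107.0, 249.0], [351.0, 190.0]] (np.float64(626.0806461318658), np.float64(110.24784157528846))
0.9 [[102.0, 224.0], [348.0, 165.0]] (np.float64(602.0487808417885), np.float64(92.0653224298661))
1.0 [[97.0, 197.0], [344.0, 137.0]] (np.float64(576.349358334335), np.float64(76.11962024153091))
1.1 [[91.0, 170.0], [339.0, 109.0]] (np.float64(549.2892974209777), np.float64(62.60781050584319))
dark [191.66666667 192.10416667] [23 29  8  8 48] [0.5166 0.3714 0.097 ]
dark [207.65486726 200.04424779] [ 36  28  14  24 113] [0.5004 0.3368 0.097 ]
head guess [0.518  0.3689 0.097 ]
pot [0.6672 0.3155 0.032 ]
orange [0.5163 0.2834 0.08  ] yellow [0.4296 0.3309 0.08  ] pig [0.3635 0.2723 0.06  ]
sdark [ 14  15   9  17 128] [222.625     237.6328125]
```

Emit:
move_arm:
  plan: [0,0,1,0,0,0,0,0,2,0,0,0,0.6,1.05,2,0,0,0.15,1.2,2.1,2,0,0,0.3,1.8,3.15,2,0,0,0.45,2.4,4.2,2,0,0,0.6,3.0,5.25,2,0,0,0.75,3.6,6.3,2,0,0,0.9,4.2,7.35,2,0,0,1.05,4.8,8.4,2,0,0,1.2]
  grip: 0

```text
time_s: 1.45
eef_pos: [0.436, -0.1189, 0.3314]
eef_rot: [0.0, 0.714, 0.7, 0.0]
wrist_force: [1.3, -0.4, 0.3]
opening: -0.001
grasp_force: 0.0
```

```bash
python3 - <<'E'
from h import *
t=cam('top');s=cam('scene')
h=np.array([.6235,.1316]);ux=np.array([.967,.2548]);uy=np.array([-ux[1],ux[0]])
for th in (.8,.85,.9,.95):
  for nm,r,n,w in(('edge',.126,.016,.055),('inner',.126,0,.055),('tab',.139,.016,.017),('hole',.111,.016,0)):
    p=lambda sg:np.r_[h+ux*(-r*np.cos(th)+n*np.sin(th))+sg*w*uy,.045+r*np.sin(th)+n*np.cos(th)]
    k=[[round(((u+.5)*1.5-.5-400)*3),round(((v+.5)*1.5-.5-190)*3)] for u,v in (proj(t,p(1)),proj(t,p(-1)))]
    e=proj(s,p(1)); print(th,nm,k,round(420+((e[0]+.5)*1.5-.5-340)*380/120),round(((e[1]+.5)*1.5-.5-200)*443/140))
E
```

```text
0.8 edge [[107, 249], [351, 190]] 626 110
0.8 inner [[113, 278], [353, 219]] 652 138
0.8 tab [[199, 246], [275, 228]] 663 61
0.8 hole [[221, 201], [221, 201]] 624 87
0.85 edge [[105, 237], [350, 178]] 614 101
0.85 inner [[110, 266], [352, 208]] 642 127
0.85 tab [[196, 232], [273, 214]] 651 51
0.85 hole [[219, 190], [219, 190]] 614 79
0.9 edge [[102, 224], [348, 165]] 602 92
0.9 inner [[108, 255], [351, 196]] 631 117
0.9 tab [[194, 218], [271, 199]] 638 41
0.9 hole [[217, 178], [217, 178]] 604 72
0.95 edge [[100, 211], [346, 151]] 589 84
0.95 inner [[106, 243], [350, 184]] 619 107
0.95 tab [[191, 203], [268, 185]] 624 32
0.95 hole [[215, 167], [215, 167]] 593 65
```

Emit:
move_arm:
  plan: [0.53,0.94,0,0,0,0.02,1.06,1.88,0,0,0,0.02,1.6,2.8,0,0,0,0.02,2.1,3.76,-0.6,0,0,0.02,2.64,4.72,-1.3,0,0,0.02,2.64,4.72,-2.2,0,0,0.02,2.64,4.72,-2.8,0,0,0.02,2.64,4.72,-3.1,0,0,0.02,2.64,4.72,-3.3,0,0,0.02]

```text
time_s: 2.68
eef_pos: [0.5677, 0.1146, 0.1661]
eef_rot: [0.0, 0.709, 0.705, 0.0]
wrist_force: [0.7, -0.3, 1.8]
opening: -0.002
grasp_force: 0.0
```

Emit:
move_arm:
  plan: [0,0,-0.2,0,0,0,0,0,-0.38,0,0,0,-0.22,-0.06,-0.56,0,0,0,-0.44,-0.11,-0.75,0,0,0,-0.58,-0.15,-0.96,0,0,0,-0.72,-0.19,-1.17,0,0,0,-0.83,-0.22,-1.4,0,0,0,-0.93,-0.24,-1.6,0,0,0,-0.96,-0.25,-1.68,0,0,0]

```text
time_s: 3.8
eef_pos: [0.5187, 0.1027, 0.0813]
eef_rot: [-0.001, 0.709, 0.706, -0.001]
wrist_force: [-0.7, 0.1, -0.4]
opening: -0.0
grasp_force: 0.2
```

```bash
python3 - <<'E'
from h import *
t=cam('top');s=cam('scene');print(ctrl.get_obs()['wrist_force'],ctrl.get_obs()['eef_pos'])
a=cv2.resize(t['pixels'][110:230,250:370],(400,400),interpolation=cv2.INTER_CUBIC)
b=cv2.resize(s['pixels'][110:230,210:330],(400,400),interpolation=cv2.INTER_CUBIC)
cv2.imwrite('pics/c1.png',np.hstack([a,b])[:,:,::-1])
E
```

```text
[ 0.77396932 -0.24968104 -0.88606457] [0.51897443 0.10270232 0.08166712]
```

View pics/c1.png

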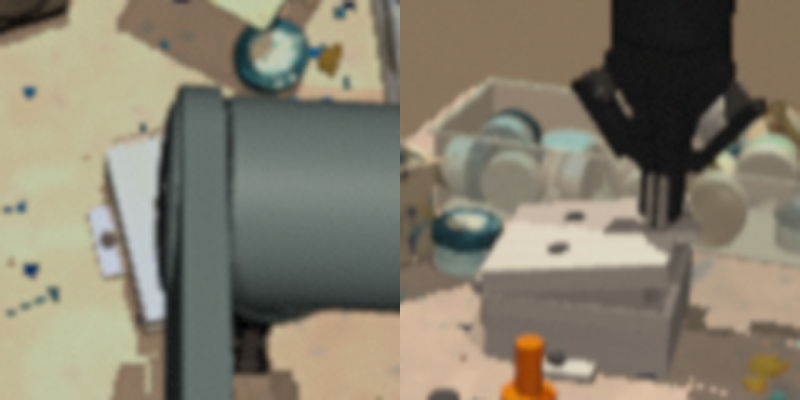

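The fingertips rest on the lid near its free edge (right half, (660,220)), and the lid is nearly shut with a small gap left at the front (690,260).

Emit:
move_arm:
  plan: [0,0,-0.05,0,0,0,0,0,-0.1,0,0,0,0,0,-0.14,0,0,0,0,0,-0.18,0,0,0,0,0,-0.18,0,0,0]

```text
time_s: 4.53
eef_pos: [0.5194, 0.1028, 0.0731]
eef_rot: [-0.0, 0.709, 0.706, -0.0]
wrist_force: [-0.8, -0.2, -0.4]
opening: 0.001
grasp_force: 0.0
```

Emit:
move_arm:
  plan: [0,0,-0.03,0,0,0,0,0,-0.06,0,0,0,0,0,-0.06,0,0,0]

```text
time_s: 4.9
eef_pos: [0.5194, 0.1027, 0.0701]
eef_rot: [-0.0, 0.709, 0.706, -0.0]
wrist_force: [0.2, -0.1, -0.6]
opening: 0.003
grasp_force: 0.0
```

Emit:
move_arm:
  plan: [0,0,-0.03,0,0,0,0,0,-0.05,0,0,0,0,0,-0.05,0,0,0]

```text
time_s: 5.28
eef_pos: [0.5195, 0.1027, 0.0681]
eef_rot: [0.0, 0.708, 0.706, -0.0]
wrist_force: [-2.0, -0.9, 4.7]
opening: -0.001
grasp_force: 2.1
```

Emit:
move_arm:
  plan: [0,0,-0.02,0,0,0,0,0,-0.02,0,0,0]

```text
time_s: 5.52
eef_pos: [0.5193, 0.1027, 0.067]
eef_rot: [-0.0, 0.708, 0.706, -0.0]
wrist_force: [-2.9, -1.3, 4.9]
opening: -0.003
grasp_force: 2.6
```

Emit:
move_arm:
  plan: [0,0,1,0,0,0,0,0,2,0,0,0,0,0,3,0,0,0,-0.6,-1,3.5,0,0,0,-1.2,-2,4,0,0,0,-1.8,-3,4,0,0,0,-2.2,-4,4,0,0,0,-2.2,-5,4,0,0,0,-2.2,-5,4,0,0,0]
  grip: 60

```text
time_s: 6.65
eef_pos: [0.4091, -0.1501, 0.2668]
eef_rot: [0.0, 0.71, 0.704, -0.0]
wrist_force: [-0.5, -0.7, -0.7]
opening: 0.699
grasp_force: 0.0
```

```bash
python3 - <<'E'
from h import *
t=cam('top');s=cam('scene');print(ctrl.get_obs()['wrist_force'],ctrl.get_obs()['eef_pos'])
a=cv2.resize(t['pixels'][130:230,250:350],(400,400),interpolation=cv2.INTER_CUBIC)
b=cv2.resize(t['pixels'][165:225,165:225],(400,400),interpolation=cv2.INTER_CUBIC)
c=cv2.resize(s['pixels'][215:265,195:262],(400,300),interpolation=cv2.INTER_CUBIC)
o=np.zeros((600,800,3),np.uint8);o[:300,:300]=cv2.resize(a,(300,300));o[:400,400:]=b;o[300:,:400]=c
cv2.imwrite('pics/c2.png',o[:,:,::-1])
E
```

```text
[ 0.26519099 -0.01298457  0.53406844] [ 0.40926045 -0.14725115  0.26647157]
```

View pics/c2.png

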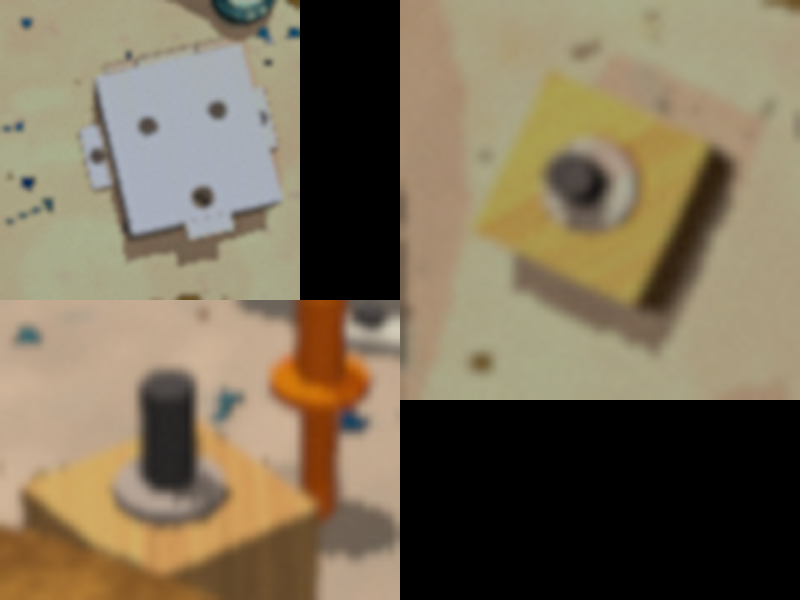

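The lid is nearly closed, with its hole at (203,196) in the top-left crop. The pin's head top is at (573,180) and its collar centre at (592,187) in the right crop. In the scene crop (lower left) the head top is at (167,383).

```bash
python3 - <<'E'
from h import *
t=cam('top');s=cam('scene');k=.15
f=lambda x,y:(165+(x-400+.5)*k-.5,165+(y+.5)*k-.5)
print('head',plane(t,*f(573,180),.097),'collar',plane(t,*f(592,187),.065),'stand',plane(t,*f(595,188.5),.06))
print('head scene',plane(s,195+167.5/400*67-.5,215+83.5/6-.5,.097),'collar scene',plane(s,195+170/400*67-.5,215+(188)/6-.5,.065))
print(tri(ray(t,*f(573,180)),ray(s,195+167.5/400*67-.5,215+83.5/6-.5)))
g=lambda x,y:(250+(x+.5)/3-.5,130+(y+.5)/3-.5)
print('lidhole',plane(t,*g(203,196),.0688))
c=[plane(t,*g(*q),.0688)[:2] for q in((131,236),(281,202))];print('front edge',c,(c[0]+c[1])/2)
e=(c[0]+c[1])/2;d=c[0]-c[1];yw=np.arctan2(-d[0],d[1]);print('yaw',yw,np.linalg.norm(d),e+.015*np.array([np.cos(yw),np.sin(yw)]))
E
```

```text
head [0.51770545 0.37383568 0.097     ] collar [0.51867641 0.3740911  0.065     ] stand [0.51867881 0.3740738  0.06      ]
head scene [0.5190349  0.37927879 0.097     ] collar scene [0.51741214 0.38138148 0.065     ]
(array([0.51954036, 0.37517265, 0.09431613]), np.float64(0.0034489039987661823))
lidhole [0.5182594  0.10355727 0.0688    ]
front edge [array([0.48836527, 0.15486017]), array([0.51499916, 0.04779268])] [0.50168221 0.10132643]
yaw 0.243809395051447 0.11033046774844124 [0.5162386  0.10494744]
```

Emit:
move_arm:
  plan: [0.24,1.16,0,0,0,0,0.49,2.32,0,0,0,0,0.73,3.48,0,0,0,0,0.97,4.64,0,0,0,0,1.22,5.8,0,0,0,0,1.46,6.95,0,0,0,0,1.7,8.1,0,0,0,0,1.95,9.3,0,0,0,0,2.19,10.43,-0.6,0,0,0,2.19,10.43,-1.6,0,0,0]

```text
time_s: 8.1
eef_pos: [0.5188, 0.3803, 0.1877]
eef_rot: [0.0, 0.706, 0.708, 0.003]
wrist_force: [-0.8, 0.6, -1.6]
opening: 0.702
grasp_force: 0.0
```

Emit:
move_arm:
  plan: [0,0,-0.4,0,0,0,0,0,-0.9,0,0,0,0,0,-1.4,0,0,0,0,0,-1.8,0,0,0,0,0,-2.1,0,0,0,0,0,-2.3,0,0,0,0,0,-2.34,0,0,0,0,0,-2.34,0,0,0]

```text
time_s: 9.1
eef_pos: [0.5193, 0.3744, 0.0703]
eef_rot: [0.0, 0.709, 0.706, 0.0]
wrist_force: [0.1, -0.8, 0.1]
opening: 0.703
grasp_force: 0.0
```

Emit:
move_arm:
  plan: [0,0,0,0,0,0,0,0,0,0,0,0,0,0,0,0,0,0,0,0,0,0,0,0,0,0,0,0,0,0]
  grip: 8

```text
time_s: 9.72
eef_pos: [0.5193, 0.3744, 0.0704]
eef_rot: [0.0, 0.708, 0.706, 0.0]
wrist_force: [-1.0, 0.5, 5.9]
opening: 0.166
grasp_force: 58.5
```

Emit:
move_arm:
  plan: [0,0,0.2,0,0,0,0,0,0.5,0,0,0,0,0,1,0,0,0,0,0,1.6,0,0,0,0,0,2.2,0,0,0,0,0,2.4,0,0,0,0,0,2.4,0,0,0]

```text
time_s: 10.6
eef_pos: [0.5192, 0.3743, 0.1905]
eef_rot: [0.0, 0.709, 0.706, 0.001]
wrist_force: [-0.2, 0.4, -1.8]
opening: 0.17
grasp_force: 58.5
```

```bash
python3 - <<'E'
from h import *
t=cam('top');s=cam('scene');print(ctrl.get_obs()['wrist_force'],ctrl.get_obs()['eef_pos'])
a=cv2.resize(t['pixels'][140:240,150:250],(400,400),interpolation=cv2.INTER_CUBIC)
b=cv2.resize(s['pixels'][130:250,170:290],(400,400),interpolation=cv2.INTER_CUBIC)
cv2.imwrite('pics/c3.png',np.hstack([a,b])[:,:,::-1])
E
```

```text
[-0.80469582 -0.20186171  0.31422416] [0.51820183 0.37383613 0.18837936]
```

View pics/c3.png

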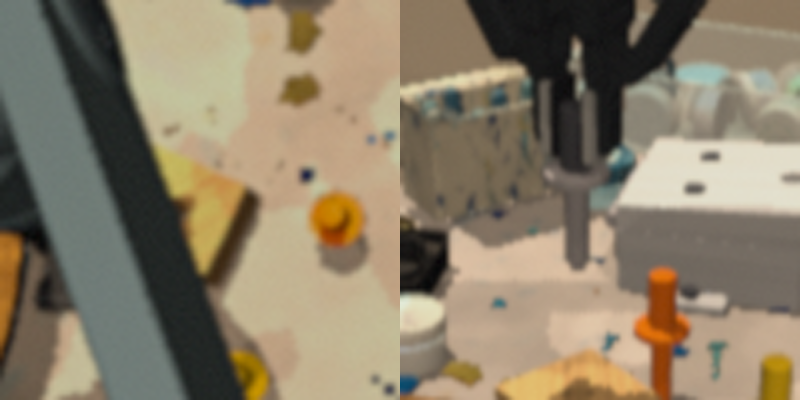

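The pin is held upright (tip at (577,265) in the right half), clear of the stand. The mould is at (700,200).

Emit:
move_arm:
  plan: [0,-0.9,0,0,0,0,-0.01,-1.9,0,0,0,0,-0.02,-2.9,0,0,0,0,-0.03,-3.9,0,0,0,0,-0.03,-4.8,0,0,0,0,-0.03,-5.41,0,0,0,0,-0.03,-5.41,-0.4,0,0,0,-0.03,-5.41,-0.9,0,0,0,-0.03,-5.41,-1.05,0,0,0,-0.03,-5.41,-1.05,0,0,0]

```text
time_s: 11.95
eef_pos: [0.5167, 0.1038, 0.1363]
eef_rot: [-0.001, 0.708, 0.706, -0.001]
wrist_force: [0.1, 0.0, -1.1]
opening: 0.162
grasp_force: 58.7
```

```bash
python3 - <<'E'
from h import *
s=cam('scene');t=cam('top');print(ctrl.get_obs()['wrist_force'],ctrl.get_obs()['eef_pos'])
b=cv2.resize(s['pixels'][140:220,220:320],(500,400),interpolation=cv2.INTER_CUBIC)
a=cv2.resize(t['pixels'][140:220,280:340],(300,400),interpolation=cv2.INTER_CUBIC)
cv2.imwrite('pics/c4.png',np.hstack([b,a])[:,:,::-1])
E
```

```text
[-0.00941299 -1.14481405 -1.552634  ] [0.51786314 0.10386262 0.13783402]
```

View pics/c4.png

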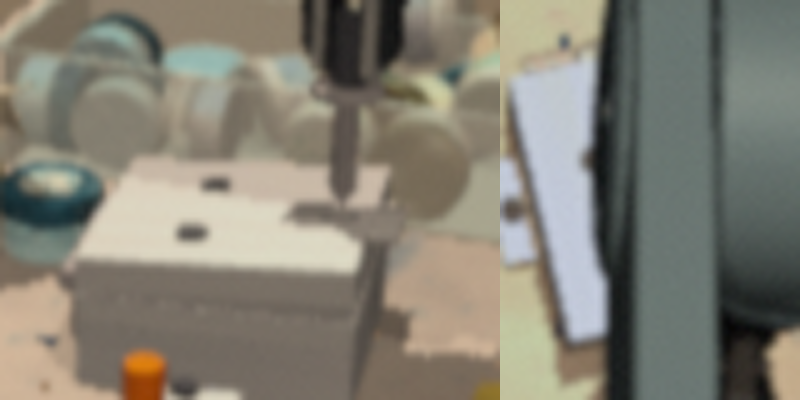

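The pin's tip (345,200) is directly over the dark hole patch on the lid.

Emit:
move_arm:
  plan: [0,0,-0.1,0,0,0,0,0,-0.2,0,0,0,0,0,-0.27,0,0,0,0,0,-0.34,0,0,0,0,0,-0.34,0,0,0]

```text
time_s: 12.68
eef_pos: [0.5172, 0.1037, 0.1199]
eef_rot: [-0.0, 0.709, 0.706, -0.0]
wrist_force: [0.6, 0.4, -0.5]
opening: 0.166
grasp_force: 58.7
```

Emit:
move_arm:
  plan: [0,0,-0.1,0,0,0,0,0,-0.2,0,0,0,0,0,-0.25,0,0,0,0,0,-0.25,0,0,0]

```text
time_s: 13.18
eef_pos: [0.5172, 0.1037, 0.1075]
eef_rot: [-0.0, 0.709, 0.706, -0.0]
wrist_force: [0.0, 0.6, -0.7]
opening: 0.16
grasp_force: 58.7
```

Emit:
move_arm:
  plan: [0,0,-0.06,0,0,0,0,0,-0.12,0,0,0,0,0,-0.18,0,0,0,0,0,-0.18,0,0,0]

```text
time_s: 13.68
eef_pos: [0.5172, 0.1037, 0.0984]
eef_rot: [-0.0, 0.709, 0.706, -0.0]
wrist_force: [0.7, 0.0, -1.4]
opening: 0.163
grasp_force: 58.7
```

Emit:
move_arm:
  plan: [0,0,-0.06,0,0,0,0,0,-0.12,0,0,0,0,0,-0.18,0,0,0,0,0,-0.24,0,0,0,0,0,-0.3,0,0,0,0,0,-0.34,0,0,0,0,0,-0.34,0,0,0]

```text
time_s: 14.55
eef_pos: [0.5173, 0.1037, 0.0815]
eef_rot: [-0.0, 0.709, 0.706, -0.0]
wrist_force: [-0.7, 0.0, -1.8]
opening: 0.165
grasp_force: 58.7
```

Now press home: the target TCP height is about 0.071.

Emit:
move_arm:
  plan: [0,0,-0.05,0,0,0,0,0,-0.1,0,0,0,0,0,-0.15,0,0,0,0,0,-0.19,0,0,0,0,0,-0.19,0,0,0]

```text
time_s: 15.18
eef_pos: [0.5174, 0.1038, 0.0723]
eef_rot: [-0.0, 0.708, 0.706, -0.0]
wrist_force: [-2.7, -1.0, 3.2]
opening: 0.165
grasp_force: 59.4
```

Emit:
move_arm:
  plan: [0,0,-0.03,0,0,0,0,0,-0.05,0,0,0,0,0,-0.05,0,0,0]

```text
time_s: 15.55
eef_pos: [0.5173, 0.1037, 0.0712]
eef_rot: [-0.0, 0.708, 0.706, -0.0]
wrist_force: [-9.7, -0.9, 16.3]
opening: 0.163
grasp_force: 60.9
```

Emit:
move_arm:
  plan: [0,0,-0.02,0,0,0,0,0,-0.04,0,0,0,0,0,-0.04,0,0,0]

```text
time_s: 15.92
eef_pos: [0.5174, 0.1037, 0.0709]
eef_rot: [-0.0, 0.708, 0.706, -0.0]
wrist_force: [-16.8, -3.0, 32.4]
opening: 0.167
grasp_force: 62.7
```

Emit:
move_arm:
  plan: [-0.01,0,0.01,0,0,0,-0.02,0,0.01,0,0,0,-0.02,0,0.01,0,0,0]

```text
time_s: 16.3
eef_pos: [0.5173, 0.1037, 0.071]
eef_rot: [0.001, 0.708, 0.706, 0.0]
wrist_force: [-11.4, -1.3, 24.6]
opening: 0.165
grasp_force: 61.8
```

```bash
python3 - <<'E'
from h import *
s=cam('scene');o=ctrl.get_obs();print(o['wrist_force'],o['eef_pos'],o['torque'])
b=cv2.resize(s['pixels'][150:230,225:315],(720,600),interpolation=cv2.INTER_CUBIC)
cv2.imwrite('pics/c5.png',b[:,:,::-1])
E
```

```text
[-11.87519897  -2.0196161   25.25055974] [0.51729438 0.103681   0.07102123] [-0.23845274  1.91919708  0.03850004]
```

View pics/c5.png

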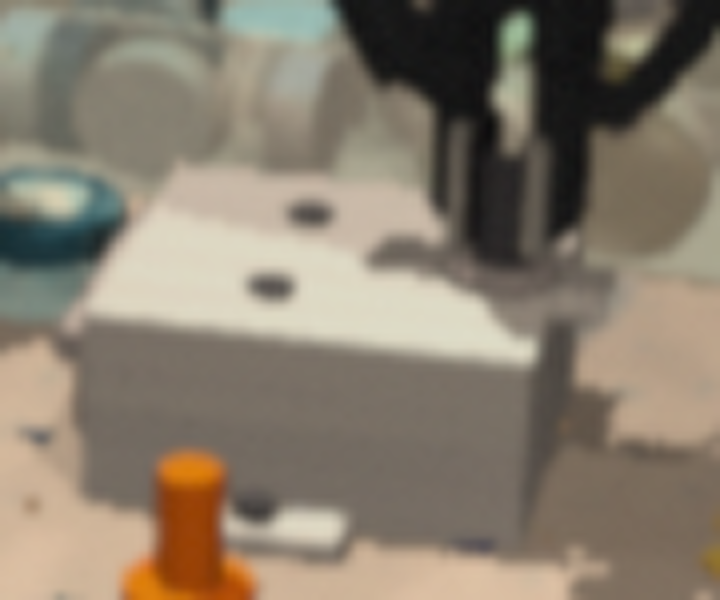

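The lid is flush on the base with no gap along the side at (300,400). The collar is down at (510,260), and the push is steady at about 25 N.

```bash
python3 -c "
from bench import ctrl
print(ctrl.hand_in())"
```

```text
the job is handed in; nothing more can be done
None
```

I closed the lid onto its sprung studs, took the steel pin from its stand, and pressed it home through both holes. I handed the job in at about 16 s with the arm still gripping the head and pushing at about 25 N; the last picture shows no gap under the lid.

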